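Return a vial and put the vial station's clear lid on, keeping the outer cover in hand

ROBOT

A 6-joint arm with a two-finger parallel gripper is mounted at the origin on the work surface. World frame = base frame: x ahead of the robot, y to its left, z up, the work surface at z = 0. Lengths are in m, angles in rad, forces in N, time in s.
With the tool pointing down it reaches from about 0.225 to 0.875 m from the base axis. Payload 3.4 kg.
Tool frame: the origin (TCP) lies on the centre line of the jaws, within the pads' length; the fingertips stand 22 mm ahead of it and the grasp point (between the pads) lies 3 mm ahead of it; z points along the fingers, y is the line along which they close (so a half turn about z gives the same grasp; the last joint's range is limited). The gripper opens to 85 mm and grips with 20 to 120 N. Pads are 22 mm wide; open, the fingers measure 114 mm over their backs; the gripper's body (76 mm by 85 mm) begins 54 mm behind the grasp point. The pads swing forward as they close: fully open they stand 13 mm farther back than shut.
Start: joints at [-0.121, 0.276, 1.505, -0, 1.361, -0.121], TCP at [0.575, -0, 0.253] pointing down, gripper open.
Joint ranges: [-2.89, 2.89], [-0.75, 2.08], [0.22, 2.7], [-1.18, 4.32], [0.11, 2.71], [-2.7, 2.7]. Speed limits (rad/s): [2.57, 2.57, 3.14, 3.14, 3.14, 3.14].

INTERFACE

Orientations are given as a unit quaternion [w, x, y, z].
In Python, from rig import manip, cams, sensors, job gives the robot as it stands (manip), with the cameras (cams), the readings (sensors) and the job (job).
- The arm moves only by the shell command python3 steer.py FILE [OPENING] [FORCE], which reads ROWS from the file FILE. ROWS is a JSON list of rows, 1 to 5 of them, each an object with the fields pos (a list: dx, dy, dz in m), rz (a turn about the tool's z in rad); a field left out counts as zero; each row shifts and turns the commanded pose from where the row before left it, along the tool's axes as they then stand; what a row does not reach is not made up. A row lasts 1/12 s, in which the tool goes at most 0.0417 m and 0.125 rad, less where a joint would pass 70% of its speed; a pose out of reach is approached as far as the arm can. OPENING is the finger opening in m, set as the command begins (- or left out keeps the last). The fingers move at their own pace and stop on an object; FORCE is the grip in N (left out, the last holds). Time passes only in rows, so rows that do not move let the fingers close. It prints the time, the measured TCP pose, the force, the opening and the grip force at its end. Input that does not fit is refused with a message, and nothing moves.
- sensors.get_state(): the state, without advancing time (a new reading comes with each control period).
- cams.get_image(name): name is "scene" or "side" or "wrist"; returns a dict with "img" (384x512x3 uint8, red, green, blue), "camera_matrix" (3x3 intrinsics, pixels), "T" (4x4, takes a point from camera to world coordinates); the wrist camera has in their place "hand_eye" (4x4, takes a point from camera to tool coordinates, whose origin is the TCP and whose axes are the flange's). Camera axes: x right, y down, z forward; pixel columns grow to the right and rows downward; lengths in m; the calibration is good to about 2 mm. The wrist camera is an equidistant fisheye: a pixel r from the principal point sees the ray r / f radians off the axis. A picture is of the moment at which its call begins: read the wrist's pose just before it. There is no depth.
- job.sign_off(): hands the job in; it is judged then, once.
The state is a dict: "clock": time; "qpos": joint angles; "qd": joint speeds; "effort": joint torques, N m; "position": TCP position; "ee_rot": TCP orientation; "contact_force": force on the tool from outside, world axes, zero at the start; "moment": the same for the moment, N m; "width": finger opening in m; "gripper_force": force on a finger pad.
Only numpy, scipy, OpenCV 4.12 (cv2) and the standard library are available. Lean on these libraries where they do the work, as an engineer would, in place of code of your own. Each camera call takes 0.05 s, during which the arm holds its last target. There are 200 camera calls.

TASK

On the vaccination table, put the orange-capped vial back upright in the station's orange-banded cup and let go of it. Then lift the nested lids together by the blue knob, lower them as one over the vials until the clear lid sits fully home on the round base, and let go; finally lift the white outer cover alone by its red collar, level, straight up until it is wholly above the blue knob, leaving the clear lid sitting undisturbed, and finish while still holding the cover in the gripper above the station. Drop nothing, and leave the other vials and everything else on the table where they are.

Things in the scene. Friction and masses are not known exactly. Their poses are not given: they have to be found in the camera images.
- base: fixed round station: white flange 170 mm across, 8 mm thick; on it a concentric grey step 130 mm across up to 13 mm height, tapering to 118 mm at its flat top, 20 mm high. The clear lid goes over the step, its rim resting on the flange. Origin: centre of underside, at table height, z up. Three cups stand on the step 38 mm from the centre, 120 degrees apart, in changing order and direction
- cup_orange: fixed white cup with orange band, slot of the orange-capped vial: 23 mm tall, 3 mm floor, bore 28 mm; its top 10 mm flares, inside from 28 to 36 mm, outside to 44 mm diameter. Origin: centre of its underside, 20 mm above the table (floor 23, mouth 43 mm above the table). Empty at start. The other cups are 66 mm away, inward; fingers closing at right angles to the line base centre - cup have room
- cup_green: fixed white cup with green band, slot of the green-capped vial: 23 mm tall, 3 mm floor, bore 28 mm; its top 10 mm flares, inside from 28 to 36 mm, outside to 44 mm diameter. Origin: centre of its underside, 20 mm above the table (floor 23, mouth 43 mm above the table). Holds the green-capped vial
- cup_blue: fixed white cup with blue band, slot of the blue-capped vial: 23 mm tall, 3 mm floor, bore 28 mm; its top 10 mm flares, inside from 28 to 36 mm, outside to 44 mm diameter. Origin: centre of its underside, 20 mm above the table (floor 23, mouth 43 mm above the table). Holds the blue-capped vial
- vial_orange: round glass vial, 22 mm diameter, 44 mm tall, 24 to 42 g, standing upright; origin at the centre of its underside, z up; the top 11 mm is the orange cap, as wide as the body. It stands in the metal tray beside a white-capped one and has to go back into the orange-banded cup; it then stands 24 mm out of the cup
- vial_green: round glass vial, 22 mm diameter, 44 mm tall, 24 to 42 g, standing upright; origin at the centre of its underside, z up; the top 11 mm is the green cap, as wide as the body. In its cup: its top is 67 mm above the table; leave it there
- vial_blue: round glass vial, 22 mm diameter, 44 mm tall, 24 to 42 g, standing upright; origin at the centre of its underside, z up; the top 11 mm is the blue cap, as wide as the body. In its cup: its top is 67 mm above the table; leave it there
- vial_white: round glass vial, 22 mm diameter, 44 mm tall, 24 to 42 g, standing upright; origin at the centre of its underside, z up; the top 11 mm is the white cap, as wide as the body. In the metal tray, 56 to 76 mm from the orange-capped one; leave it
- inner_lid: clear round dome lid, open below, 200 to 330 g, on the table at start inside the white cover. Skirt 140 mm outside, 134 mm inside diameter, 67 mm deep inside; top face at 71 mm; a blue knob on its axis from 71 to 129 mm. Origin: centre of its lower edge plane, z up; heights from there. Home on the base, its origin is over the base's centre, 8 mm above the table
- knob (a point): point on the axis of the clear lid's blue knob, 121 mm above that lid's origin and 8 mm below the knob's top. The knob is round, 22 mm in diameter; with the cover nested its top 30 mm projects above the red collar, and lifting by it carries both lids
- outer_lid: white round outer cover, 175 to 290 g, loose over the clear lid, resting on its top face. Skirt 154 mm outside, 148 mm inside diameter; top face 53 mm above its lower edge. Origin: centre of its lower edge plane, z up; nested, 22 mm above the clear lid's origin (30 mm above the table when home on the base). To clear the knob its lower edge must rise above 137 mm over the table
- collar (a point): point on the axis of the cover's round red collar, 68 mm above the cover's origin. The collar is 48 mm outside, 30 mm inside diameter and stands from 53 to 77 mm above the cover's origin; the blue knob passes through it with 4 mm play all round and rises 30 mm above it
- tray: fixed shallow metal tray, 100 x 130 x 14 mm (x, y, height), 3 mm walls and floor, with the two vials standing on its floor; origin at the centre of its underside
- syringe_a: clear capped syringe lying at the back, about 130 mm long; origin under its middle
- syringe_b: another such syringe
- marker: black marker 130 x 13 x 12 mm lying at the back; origin at the centre of its underside
- tape_roll: white roll of tape, 70 mm diameter, 22 mm high, origin at the centre of its underside
- gel: clear bottle, 52 mm diameter, 130 mm tall, origin at the centre of its underside

How it is judged:
By the outcome, as a careful person would: the job done as asked, in the order asked, and still so for the second after the job is handed in, while the arm keeps its last pose, push and grip.
It also fails if it takes over 62 s, if anything falls off the work surface, if the arm or the gripper's body presses on something with over 40 N, if the wrist force passes 120 N, or if a joint passes its speed limit or range.

## Working session

There is one attempt and no reset: what is moved stays moved. The work goes in short steps, Python scripts to look and compute and a shell command to move; the robot and the scene stay as the last step left them, time stands still between calls to the robot, and variables do not carry over. Pictures are saved under pics/ and viewed, at most 10 in all, crops included, and the job is handed in when it is done.

```bash
ls; mkdir -p pics; python3 - <<'E'
from rig import manip, cams, sensors, job
import cv2,numpy as np
s=sensors.get_state();print(s)
for n in["scene","side","wrist"]:
    d=cams.get_image(n);cv2.imwrite(f"pics/{n}0.png",d["img"][:,:,::-1]);np.savez(f"pics/{n}0.npz",**d)
    print(n,{k:np.round(v,4).tolist() for k,v in d.items() if k!="img"})
a=cv2.imread("pics/scene0.png");cv2.imwrite("pics/s0.png",cv2.resize(a,(800,600)))
E
```

```text
pics
rig.py
steer.py
{'clock': 0.0, 'qpos': array([-1.20991658e-01,  2.76596770e-01,  1.50616631e+00, -1.07084501e-05,
        1.36067304e+00, -1.20987666e-01]), 'qd': array([ 0.00033367,  0.00145625,  0.00023148, -0.00017492, -0.00091697,
       -0.00141102]), 'effort': array([ 6.20495921e-04, -4.16768074e+01, -2.45808578e+01, -1.52056768e-04,
        1.11346930e-02,  1.69860516e-05]), 'position': array([5.74504165e-01, 5.60804047e-05, 2.52425431e-01]), 'ee_rot': array([-7.22435546e-04,  7.07107099e-01,  7.07105862e-01, -5.72456559e-04]), 'contact_force': array([-0.7987673 ,  0.48835908,  0.30466268]), 'moment': array([0.02343927, 0.01409023, 0.01824514]), 'gripper_force': 0.0, 'width': 0.0854119780189167}
scene {'camera_matrix': [[430.5595, 0.0, 254.6419], [0.0, 430.5595, 194.2896], [0.0, 0.0, 1.0]], 'T': [[0.2314, 0.5411, -0.8085, 1.486], [0.9728, -0.1359, 0.1875, -0.2351], [-0.0085, -0.8299, -0.5579, 0.7091], [0.0, 0.0, 0.0, 1.0]]}
side {'camera_matrix': [[348.3464, 0.0, 250.8691], [0.0, 348.3464, 194.5017], [0.0, 0.0, 1.0]], 'T': [[-0.9088, -0.2329, 0.3463, 0.3013], [-0.4173, 0.5167, -0.7476, 0.6788], [-0.0048, -0.8239, -0.5667, 0.6137], [0.0, 0.0, 0.0, 1.0]]}
wrist {'camera_matrix': [[297.3186, 0.0, 257.6222], [0.0, 297.3186, 190.417], [0.0, 0.0, 1.0]], 'hand_eye': [[-0.0002, -0.9635, -0.2679, 0.0685], [1.0, -0.0, -0.0004, 0.0009], [0.0004, -0.2679, 0.9635, -0.1199], [0.0, 0.0, 0.0, 1.0]]}
```

View pics/s0.png

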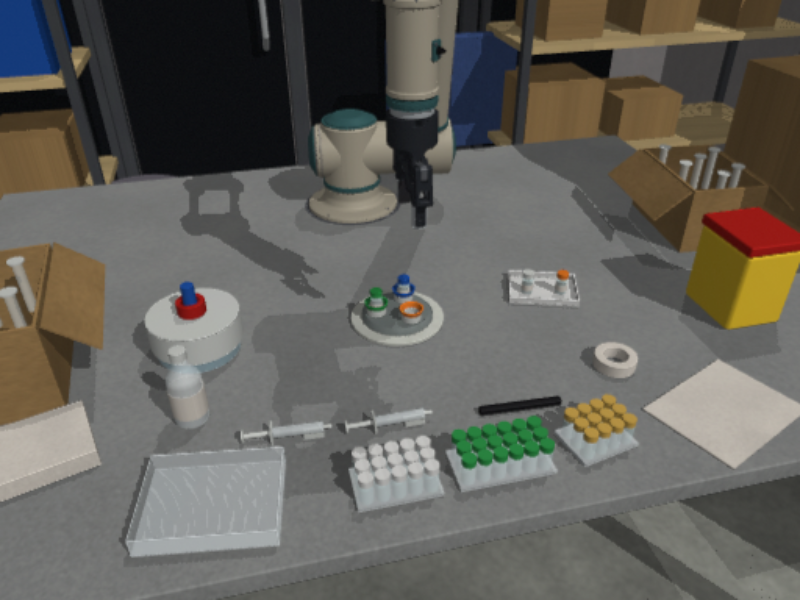

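View pics/side0.png

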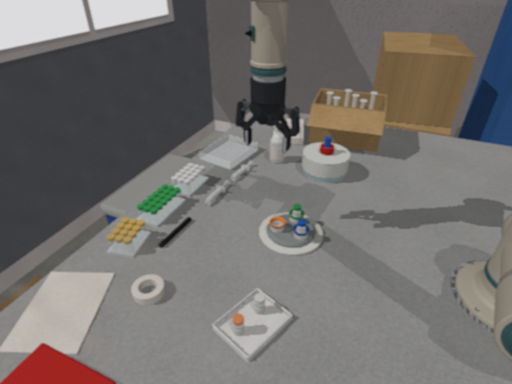

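View pics/wrist0.png

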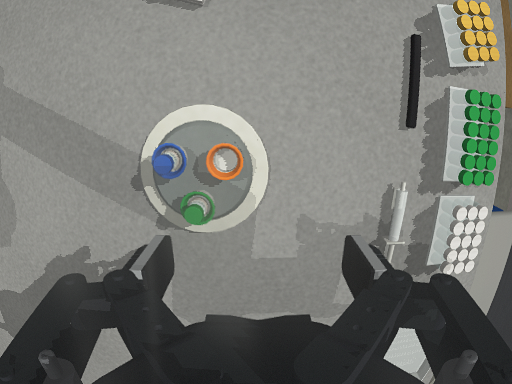

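```bash
python3 - <<'E'
import cv2,numpy as np
S=cv2.imread("pics/scene0.png");D=cv2.imread("pics/side0.png");W=cv2.imread("pics/wrist0.png")
def c(I,x,y,w,h,k=4):
    o=cv2.resize(I[y:y+h,x:x+w],None,fx=k,fy=k,interpolation=cv2.INTER_CUBIC)
    for i in range(0,w,10): cv2.line(o,(i*k,0),(i*k,8 if i%50 else 16),(0,255,255),1)
    for i in range(0,h,10): cv2.line(o,(0,i*k),(8,i*k),(0,255,255),1)
    return o
a=np.hstack([c(S,90,170,66,70),c(S,320,165,66,70),c(D,295,125,66,70)])
b=np.hstack([c(D,215,285,66,70),c(D,257,195,66,70),c(W,150,130,132,140,2)])
cv2.imwrite("pics/m1.png",np.vstack([a,b]))
E
```

```text
(no output)
```

View pics/m1.png

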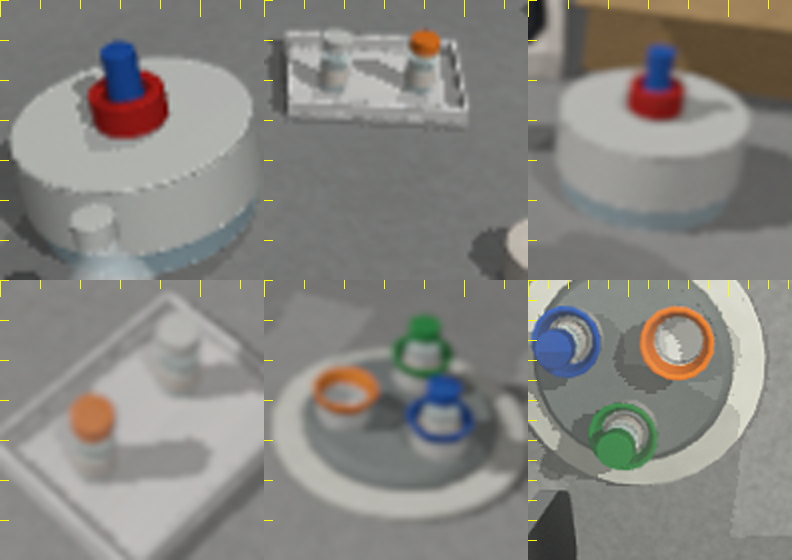

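```bash
cat > h.py <<'E'
import numpy as np
from scipy.spatial.transform import Rotation as R
def ray(d,uv,pose=None):
    K=d["camera_matrix"];x=(uv[0]-K[0,2])/K[0,0];y=(uv[1]-K[1,2])/K[1,1]
    if pose is not None:
        r=np.hypot(x,y);v=np.array([np.sin(r)*x/r,np.sin(r)*y/r,np.cos(r)])
        p,q=pose;T=np.eye(4);T[:3,:3]=R.from_quat(np.roll(q,-1)).as_matrix();T[:3,3]=p;T=T@d["hand_eye"]
    else: v=np.array([x,y,1]);T=d["T"]
    v=T[:3,:3]@v
    return T[:3,3],v/np.linalg.norm(v)
def onz(d,uv,z,pose=None):
    o,v=ray(d,uv,pose);return (o+v*(z-o[2])/v[2]).round(4)
def tri(rs):
    A=0;b=0
    for o,v in rs:P=np.eye(3)-np.outer(v,v);A=A+P;b=b+P@o
    return np.linalg.solve(A,b).round(4)
E
cat > m.py <<'E'
from h import *
S,D,W=[dict(np.load(f"pics/{n}0.npz")) for n in("scene","side","wrist")]
p0=(np.array([5.74504165e-01,5.60804047e-05,2.52425431e-01]),np.array([-7.22e-04,.7071,.7071,-5.72e-04]))
print("knob",onz(S,(120,182.2),.129),onz(D,(328,138),.129),tri([ray(S,(120,182.2)),ray(D,(328,138))]))
for n,a,b in(("or",(360.2,174.5),(238.5,317.5)),("wh",(338.2,174.2),(259.2,298))):
    print(n,onz(S,a,.047),onz(D,b,.047),tri([ray(S,a),ray(D,b)]))
for c in((224.5,161),(198.3,208),(169,160.5)):print("cup",onz(W,c,.043,p0))
print("side or",onz(D,(277.5,222.5),.043), "scene", onz(S,(411.5*.64,311*.64),.043))
E=[onz(W,c,.008,p0) for c in((140,169),(269,169),(204,105),(204,233))];print("base",E,np.mean(E,0))
# collar/cover check: scene red, rings
E
python3 m.py
```

```text
knob [ 0.5089 -0.3583  0.129 ] [ 0.5055 -0.3525  0.129 ] [ 0.5063 -0.3584  0.1268]
or [0.5007 0.3133 0.047 ] [0.4972 0.3151 0.047 ] [0.4979 0.3144 0.0454]
wh [0.4833 0.2513 0.047 ] [0.4796 0.2571 0.047 ] [0.48   0.2539 0.0441]
cup [0.5375 0.0115 0.043 ]
cup [ 0.5044 -0.0446  0.043 ]
cup [0.4724 0.0129 0.043 ]
side or [0.5339 0.0138 0.043 ] scene [0.5492 0.0064 0.043 ]
base [array([ 0.4197, -0.0034,  0.008 ]), array([ 0.589 , -0.0049,  0.008 ]), array([0.5093, 0.0757, 0.008 ]), array([ 0.5024, -0.0924,  0.008 ])] [ 0.5051  -0.00625  0.008  ]
```

```bash
echo '[{"pos":[0.0393,-0.0097,0]},{"pos":[0.0393,-0.0097,0]},{"pos":[0.0393,-0.0097,0]},{"pos":[0.0393,-0.0097,0]},{"pos":[0.0393,-0.0097,0]}]' > rows.txt && python3 steer.py rows.txt 0.085 40
echo '[{"pos":[0.0393,-0.0097,0]},{"pos":[0.0393,-0.0097,0]},{"pos":[0.0393,-0.0097,0]},{"pos":[0,0,0.02],"rz":0.12},{"pos":[0,0,0.02],"rz":0.12}]' > rows.txt && python3 steer.py rows.txt
echo '[{"pos":[0,0,0.02],"rz":0.12},{"pos":[0,0,0.02],"rz":0.12},{"pos":[0,0,0.02],"rz":0.12},{"pos":[0,0,0.02],"rz":0.12},{"rz":0.12}]' > rows.txt && python3 steer.py rows.txt
echo '[{"rz":0.12},{"rz":0.105},{},{}]' > rows.txt && python3 steer.py rows.txt
cat > look.py <<'E'
import sys,cv2;from rig import manip, cams, sensors, job;from h import *
def look(n,cam="wrist"):
    s=sensors.get_state();d=cams.get_image(cam);cv2.imwrite(f"pics/{n}.png",d["img"][:,:,::-1]);d=dict(d,p=s["position"],q=s["ee_rot"]);np.savez(f"pics/{n}.npz",**d)
    M=R.from_quat(np.roll(s["ee_rot"],-1)).as_matrix();print(s["clock"],s["position"].round(4),"toolx",M[:,0].round(3),"tooly",M[:,1].round(3),s["qpos"].round(2),s["width"].round(4))
look(sys.argv[1],sys.argv[2] if len(sys.argv)>2 else "wrist")
E
python3 look.py w1
```

```text
clock: 0.57
position: [0.5257, 0.1979, 0.2531]
ee_rot: [-0.0, 0.707, 0.707, -0.0]
contact_force: [0.4, 0.4, 0.7]
width: 0.0853
gripper_force: 0.0
clock: 0.98
position: [0.4971, 0.3175, 0.2137]
ee_rot: [0.0, 0.787, 0.617, 0.002]
contact_force: [0.4, -0.1, 0.4]
width: 0.0848
gripper_force: 0.0
clock: 1.4
position: [0.4946, 0.3131, 0.1288]
ee_rot: [0.0, 0.935, 0.355, -0.004]
contact_force: [-1.1, -0.7, 0.1]
width: 0.0848
gripper_force: 0.0
clock: 1.73
position: [0.4973, 0.3143, 0.1331]
ee_rot: [0.0, 0.968, 0.252, -0.0]
contact_force: [0.2, -0.7, -0.6]
width: 0.0848
gripper_force: 0.0Traceback (most recent call last):
  File "look.py", line 5, in <module>
    look(sys.argv[1],sys.argv[2] if len(sys.argv)>2 else "wrist")
    ~~~~^^^^^^^^^^^^^^^^^^^^^^^^^^^^^^^^^^^^^^^^^^^^^^^^^^^^^^^^^
  File "look.py", line 4, in look
    M=R.from_quat(np.roll(s["ee_rot"],-1)).as_matrix();print(s["clock"],s["position"].round(4),"toolx",M[:,0].round(3),"tooly",M[:,1].round(3),s["qpos"].round(2),s["width"].round(4))
                                                                                                                                                                  ^^^^^^^^^^^^^^^^
AttributeError: 'float' object has no attribute 'round'
```

View pics/w1.png

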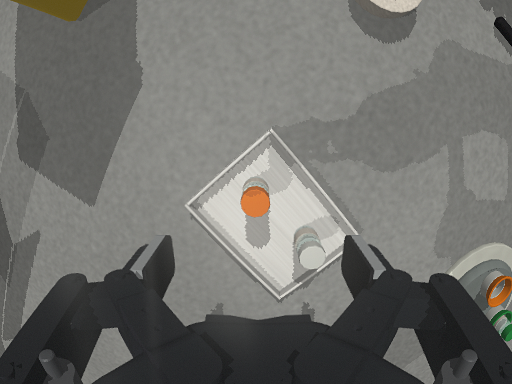

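```bash
sed -i 's/,s\["width"\].round(4)/,round(s["width"],4)/' look.py; python3 - <<'E'
from h import *
d=dict(np.load("pics/w1.npz"));P=(d["p"],d["q"])
M=R.from_quat(np.roll(P[1],-1)).as_matrix();print(P[0],M.round(3).tolist())
for uv in((255.5,202),(312,258)):
    w=onz(d,uv,.047,P);print(w,M.T@(w-P[0]))
E
```

```text
[0.49733257 0.31433295 0.13307619] [[0.873, 0.487, -0.0], [0.487, -0.873, -0.0], [-0.0, 0.0, -1.0]]
[0.4989 0.3173 0.047 ] [ 0.00285095 -0.00183158  0.0860749 ]
[0.4797 0.2555 0.047 ] [-0.04400734  0.04280227  0.08609677]
```

```bash
echo '[{"pos":[0.0025,-0.0015,0.02]},{"pos":[0,0,0.02]},{"pos":[0,0,0.02]},{"pos":[0,0,0.015]},{"pos":[0,0,0.0105]}]' > rows.txt && python3 steer.py rows.txt
echo '[{},{}]' > rows.txt && python3 steer.py rows.txt 0.04; echo '[{},{}]' > rows.txt && python3 steer.py rows.txt 
echo '[{},{},{},{},{}]' > rows.txt && python3 steer.py rows.txt 0 40
echo '[{},{}]' > rows.txt && python3 steer.py rows.txt
```

```text
clock: 2.2
position: [0.4981, 0.3165, 0.0463]
ee_rot: [0.0, 0.968, 0.251, -0.001]
contact_force: [-0.9, -0.4, -0.4]
width: 0.085
gripper_force: 0.0
clock: 2.37
position: [0.4989, 0.3169, 0.0477]
ee_rot: [0.0, 0.968, 0.251, -0.0]
contact_force: [-0.1, -0.3, 0.3]
width: 0.0634
gripper_force: 0.0
clock: 2.53
position: [0.4998, 0.3173, 0.049]
ee_rot: [-0.0, 0.968, 0.25, 0.001]
contact_force: [-0.3, 0.6, -0.3]
width: 0.0401
gripper_force: 0.0
clock: 2.95
position: [0.4995, 0.3173, 0.0488]
ee_rot: [-0.0, 0.968, 0.25, 0.001]
contact_force: [-0.0, -0.2, 6.0]
width: 0.0205
gripper_force: 39.1
clock: 3.12
position: [0.4995, 0.3173, 0.0488]
ee_rot: [-0.0, 0.968, 0.25, 0.001]
contact_force: [-1.4, 0.4, 6.2]
width: 0.0204
gripper_force: 39.1
```

```bash
echo '[{"pos":[0,0,-0.02]},{"pos":[0,0,-0.03]},{"pos":[0,0,-0.03]},{"pos":[0,0,-0.0065]}]' > rows.txt && python3 steer.py rows.txt
echo '[{"pos":[-0.0145,0.0356,0]},{"pos":[-0.0145,0.0356,0]},{"pos":[-0.0145,0.0356,0]},{"pos":[-0.0145,0.0356,0]},{"pos":[-0.0145,0.0356,0]}]' > rows.txt && python3 steer.py rows.txt
echo '[{"pos":[-0.0145,0.0356,0]},{"pos":[-0.0145,0.0356,0]},{"pos":[-0.0145,0.0356,0]},{},{}]' > rows.txt && python3 steer.py rows.txt
echo '[{},{}]' > rows.txt && python3 steer.py rows.txt
python3 look.py w2; python3 look.py d2 side; python3 - <<'E'
import cv2,numpy as np
a=cv2.imread("pics/w2.png")[60:300,80:400];b=cv2.imread("pics/d2.png")[140:270,220:360]
cv2.imwrite("pics/m2.png",np.hstack([cv2.resize(a,(480,360)),cv2.resize(b,None,fx=2.28,fy=360/130)]))
E
```

```text
clock: 3.45
position: [0.5013, 0.3181, 0.1389]
ee_rot: [-0.001, 0.968, 0.25, 0.004]
contact_force: [0.2, 1.0, 0.2]
width: 0.0201
gripper_force: 39.2
clock: 3.87
position: [0.5211, 0.1245, 0.1338]
ee_rot: [-0.0, 0.968, 0.251, -0.0]
contact_force: [0.7, -0.2, -0.2]
width: 0.02
gripper_force: 39.3
clock: 4.28
position: [0.5353, 0.0096, 0.1337]
ee_rot: [-0.0, 0.969, 0.248, -0.0]
contact_force: [-0.2, -0.2, 0.6]
width: 0.0201
gripper_force: 39.3
clock: 4.45
position: [0.5349, 0.0127, 0.1339]
ee_rot: [-0.0, 0.968, 0.251, -0.0]
contact_force: [-0.2, 0.4, -0.0]
width: 0.0202
gripper_force: 39.3
4.45 [0.5349 0.0127 0.1339] toolx [ 0.874  0.485 -0.001] tooly [ 0.485 -0.874 -0.001] [-0.11  0.31  1.77  0.    1.06  0.96] 0.0202
4.5 [0.535  0.0129 0.1341] toolx [ 0.874  0.486 -0.   ] tooly [ 0.486 -0.874 -0.001] [-0.11  0.31  1.77  0.    1.06  0.96] 0.0204
```

View pics/m2.png

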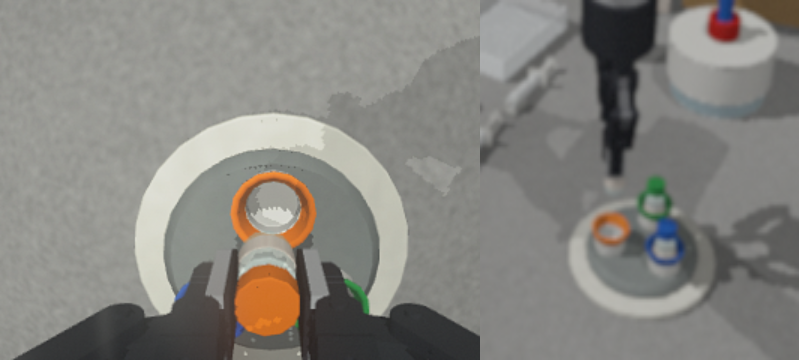

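```bash
python3 - <<'E'
from h import *
d=dict(np.load("pics/w2.npz"));P=(d["p"],d["q"])
M=R.from_quat(np.roll(P[1],-1)).as_matrix()
for n,uv,z in(("cup",(262.3,200.7),.043),("cap",(258.3,264),P[0][2]-.002)):
    w=onz(d,uv,z,P);print(n,w,M.T@(w-P[0]))
s=dict(np.load("pics/d2.npz"))
print("side cup",onz(s,(220+130.5/2.28,140+228*130/360),.043))
print("side vialbottom",onz(s,(220+133/2.28,140+187*130/360),P[0][2]-.046))
E=[onz(d,(80+u/1.5,60+v/1.5),.008,P) for u,v in((135,242),(408,242))];print(E)
E
```

```text
cup [0.5384 0.011  0.043 ] [0.0023017  0.00327508 0.0909262 ]
cap [0.5343 0.0123 0.1319] [-6.97779334e-04  5.85949619e-05  2.03093885e-03]
side cup [0.5348 0.0135 0.043 ]
side vialbottom [0.5352 0.0095 0.0879]
[array([0.4704, 0.0691, 0.008 ]), array([ 0.5514, -0.0769,  0.008 ])]
```

```bash
echo '[{"pos":[0.003,0.0025,0]},{"pos":[0,0,0.02]},{"pos":[0,0,0.015]},{"pos":[0,0,0.01]},{}]' > rows.txt && python3 steer.py rows.txt
echo '[{"pos":[0,0,0.005]},{"pos":[0,0,0.005]},{"pos":[0,0,0.005]},{},{}]' > rows.txt && python3 steer.py rows.txt
echo '[{"pos":[0,0,0.003]},{},{}]' > rows.txt && python3 steer.py rows.txt
```

```text
clock: 4.97
position: [0.5378, 0.0117, 0.0873]
ee_rot: [-0.001, 0.968, 0.251, -0.002]
contact_force: [-0.1, 0.0, -0.1]
width: 0.0201
gripper_force: 39.3
clock: 5.38
position: [0.5392, 0.0108, 0.0743]
ee_rot: [-0.0, 0.968, 0.25, -0.0]
contact_force: [-0.2, 0.2, -1.1]
width: 0.0203
gripper_force: 39.3
clock: 5.63
position: [0.5393, 0.0108, 0.0714]
ee_rot: [0.0, 0.968, 0.25, 0.0]
contact_force: [-0.0, -0.9, -0.7]
width: 0.0204
gripper_force: 39.3
```

```bash
echo '[{"pos":[0,0,0.0015]},{},{}]' > rows.txt && python3 steer.py rows.txt
echo '[{"pos":[0,0,0.001]},{},{}]' > rows.txt && python3 steer.py rows.txt; python3 look.py w3
```

```text
clock: 5.88
position: [0.5392, 0.0108, 0.0698]
ee_rot: [0.0, 0.968, 0.25, 0.0]
contact_force: [-0.7, 0.4, 0.1]
width: 0.0202
gripper_force: 39.3
clock: 6.13
position: [0.5394, 0.0108, 0.0689]
ee_rot: [0.0, 0.968, 0.25, 0.0]
contact_force: [1.2, 0.1, 0.1]
width: 0.0202
gripper_force: 39.4
6.1333 [0.5394 0.0108 0.0689] toolx [0.875 0.485 0.   ] tooly [ 0.485 -0.875  0.   ] [-0.11  0.39  1.84 -0.    0.91  0.96] 0.0202
```

View pics/w3.png

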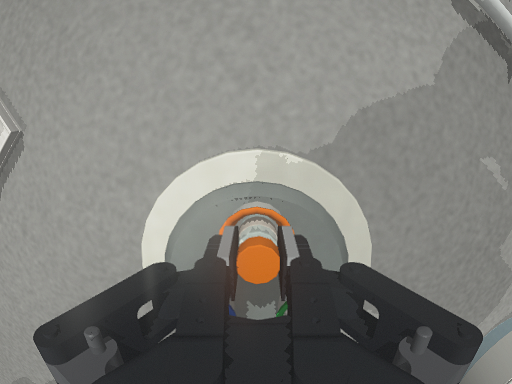

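```bash
echo '[{"pos":[0,0,0.001]},{},{}]' > rows.txt && python3 steer.py rows.txt; echo '[{},{},{},{}]' > rows.txt && python3 steer.py rows.txt 0.045
echo '[{"pos":[0,0,-0.01]},{"pos":[0,0,-0.03]},{"pos":[0,0,-0.04]},{"pos":[0,0,-0.04]},{"pos":[0,0,-0.04]}]' > rows.txt && python3 steer.py rows.txt;echo '[{"pos":[0,0,-0.02]},{}]' > rows.txt && python3 steer.py rows.txt 0.085; python3 look.py w4;python3 look.py s4 scene; python3 - <<'E'
import cv2,numpy as np
a=cv2.imread("pics/w4.png")[90:330,120:440];b=cv2.imread("pics/s4.png")[160:260,70:320]
cv2.imwrite("pics/m4.png",np.vstack([cv2.resize(a,(400,300)).repeat(1,0),cv2.resize(b,None,fx=1.6*2,fy=3)[:,:400]])) if 0 else cv2.imwrite("pics/m4.png",np.vstack([np.pad(cv2.resize(a,None,fx=1.2,fy=1.2),((0,0),(0,750-384),(0,0))),cv2.resize(b,None,fx=3,fy=3)]))
E
```

```text
clock: 6.43
position: [0.5395, 0.0108, 0.0688]
ee_rot: [0.0, 0.968, 0.25, 0.0]
contact_force: [-1.5, 0.4, 6.7]
width: 0.0204
gripper_force: 40.1
clock: 6.77
position: [0.5391, 0.0109, 0.0676]
ee_rot: [-0.0, 0.968, 0.25, -0.0]
contact_force: [0.1, -0.6, -0.7]
width: 0.0453
gripper_force: 0.0
clock: 7.18
position: [0.5387, 0.0109, 0.2301]
ee_rot: [-0.0, 0.968, 0.25, -0.0]
contact_force: [0.9, 0.1, -0.1]
width: 0.0449
gripper_force: 0.0
clock: 7.35
position: [0.5422, 0.0106, 0.2545]
ee_rot: [0.002, 0.968, 0.25, 0.006]
contact_force: [0.4, 0.4, 0.3]
width: 0.0678
gripper_force: 0.0
7.35 [0.5422 0.0106 0.2545] toolx [0.875 0.485 0.01 ] tooly [ 0.485 -0.875  0.007] [-0.11  0.22  1.58 -0.    1.33  0.96] 0.0678
7.4 [0.5407 0.0107 0.2514] toolx [0.875 0.485 0.006] tooly [ 0.485 -0.875  0.004] [-0.11  0.22  1.58 -0.    1.33  0.96] 0.0745
```

View pics/m4.png

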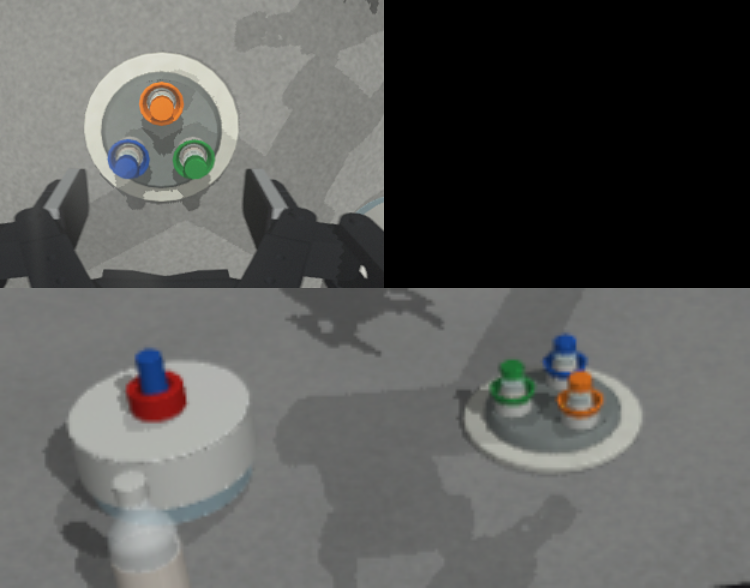

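```bash
echo '[{},{},{}]' > rows.txt && python3 steer.py rows.txt; python3 look.py w5
echo '[{"pos":[-0.0207,0.0307,0]},{"pos":[-0.0207,0.0307,0]},{"pos":[-0.0207,0.0307,0]},{"pos":[-0.0207,0.0307,0]},{"pos":[-0.0207,0.0307,0]}]' > rows.txt && python3 steer.py rows.txt
echo '[{"pos":[-0.0207,0.0307,0]},{"pos":[-0.0207,0.0307,0]},{"pos":[-0.0207,0.0307,0]},{"pos":[-0.0207,0.0307,0]},{"pos":[-0.0207,0.0307,0]}]' > rows.txt && python3 steer.py rows.txt
echo '[{},{},{},{}]' > rows.txt && python3 steer.py rows.txt; python3 look.py w6
cat > circ.py <<'E'
import cv2;from h import *;from scipy.optimize import least_squares
d=dict(np.load("pics/w5.npz"));P=(d["p"],d["q"]);g=cv2.GaussianBlur(cv2.cvtColor(d["img"],6),(3,3),0).astype(float)
gx,gy=np.meshgrid(np.arange(512),np.arange(384))
K=d["camera_matrix"];M=R.from_quat(np.roll(P[1],-1)).as_matrix();H=d["hand_eye"]
def proj(w):
    c=(M.T@(np.asarray(w).T-P[0][:,None])-H[:3,3:]);c=H[:3,:3].T@c
    th=np.arctan2(np.hypot(c[0],c[1]),c[2]);ph=np.arctan2(c[1],c[0]);return K[0,2]+K[0,0]*th*np.cos(ph),K[1,2]+K[1,1]*th*np.sin(ph)
c=np.array([.5055,-.0068]);rs=np.arange(.076,.094,.0003)
for it in range(3):
    pts=[]
    for a in np.arange(0,6.28,.05):
        w=np.c_[c[0]+rs*np.cos(a),c[1]+rs*np.sin(a),0*rs+.008];u,v=proj(w)
        f=cv2.remap(g,u.astype(np.float32)[None],v.astype(np.float32)[None],1)[0];df=f[:-6]-f[6:];i=df.argmax()
        if df[i]>30:pts.append(w[i+3,:2])
    pts=np.array(pts);s=least_squares(lambda p:np.hypot(*(pts-p[:2]).T)-p[2],[*c,.085],loss="soft_l1",f_scale=.001);c=s.x[:2]
print(len(pts),s.x.round(4),np.abs(s.fun).mean())
E
python3 circ.py
```

```text
clock: 7.7
position: [0.5384, 0.0109, 0.2462]
ee_rot: [-0.001, 0.968, 0.25, -0.002]
contact_force: [0.2, -1.0, 0.2]
width: 0.085
gripper_force: 0.0
7.7 [0.5384 0.0109 0.2462] toolx [ 0.875  0.484 -0.003] tooly [ 0.484 -0.875 -0.002] [-0.11  0.23  1.59  0.    1.33  0.96] 0.085
clock: 8.17
position: [0.5225, -0.175, 0.247]
ee_rot: [-0.0, 0.968, 0.25, -0.001]
contact_force: [0.3, -0.5, 0.4]
width: 0.0852
gripper_force: 0.0
clock: 8.58
position: [0.5062, -0.3596, 0.2468]
ee_rot: [-0.001, 0.968, 0.25, -0.0]
contact_force: [1.0, 0.1, 0.3]
width: 0.085
gripper_force: 0.0
clock: 8.92
position: [0.5069, -0.3566, 0.2474]
ee_rot: [-0.001, 0.968, 0.251, -0.0]
contact_force: [-0.3, -0.0, 0.3]
width: 0.085
gripper_force: 0.0
8.9167 [ 0.5069 -0.3566  0.2474] toolx [0.874 0.485 0.   ] tooly [ 0.485 -0.874 -0.002] [-0.73  0.35  1.41  0.    1.38  0.34] 0.085
103 [ 0.5041 -0.0069  0.0838] 0.0002241800333026238
```

View pics/w6.png

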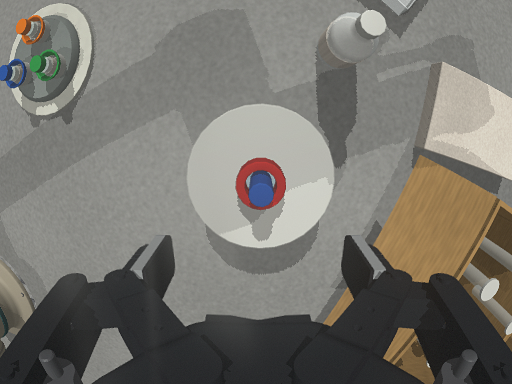

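```bash
python3 - <<'E'
from h import *
d=dict(np.load("pics/w6.npz"));P=(d["p"],d["q"])
M=R.from_quat(np.roll(P[1],-1)).as_matrix()
for n,uv,z in(("knob",(261.5,195),.129),("collar",(261,182.5),.099),("cover",(260.7,176),.075)):
    w=onz(d,uv,z,P);print(n,w,M.T@(w-P[0]))
E
```

```text
knob [ 0.507  -0.3597  0.129 ] [-0.00141142  0.00295884  0.11835723]
collar [ 0.5098 -0.358   0.099 ] [0.00185811 0.00288171 0.1483578 ]
cover [ 0.5104 -0.3575  0.075 ] [0.00262246 0.00277597 0.17235811]
```

```bash
echo '[{"pos":[0.001,0.003,0.03]},{"pos":[0,0,0.03]},{"pos":[0,0,0.03]},{"pos":[0,0,0.02]},{"pos":[0,0,0.01]}]' > rows.txt && python3 steer.py rows.txt .045
echo '[{"pos":[0,0,0.003]},{},{},{}]' > rows.txt && python3 steer.py rows.txt; echo '[{},{},{}]' > rows.txt && python3 steer.py rows.txt 0 70;  echo '[{},{},{}]' > rows.txt && python3 steer.py rows.txt
```

```text
clock: 9.38
position: [0.5082, -0.3574, 0.125]
ee_rot: [-0.002, 0.968, 0.251, -0.001]
contact_force: [-0.9, -0.1, 0.1]
width: 0.0447
gripper_force: 0.0
clock: 9.72
position: [0.5103, -0.3607, 0.1267]
ee_rot: [0.001, 0.968, 0.25, 0.001]
contact_force: [0.5, 0.0, -0.9]
width: 0.045
gripper_force: 0.0
clock: 9.97
position: [0.509, -0.3593, 0.1259]
ee_rot: [-0.001, 0.968, 0.25, 0.0]
contact_force: [-2.0, 4.8, 5.6]
width: 0.0201
gripper_force: 68.2
clock: 10.22
position: [0.509, -0.3593, 0.1259]
ee_rot: [-0.001, 0.968, 0.25, 0.0]
contact_force: [-2.5, 4.2, 6.4]
width: 0.0197
gripper_force: 68.2
```

```bash
echo '[{"pos":[0,0,-0.003]},{"pos":[0,0,-0.006]},{"pos":[0,0,-0.01]},{"pos":[0,0,-0.015]},{"pos":[0,0,-0.015]}]' > rows.txt && python3 steer.py rows.txt
echo '[{"pos":[0,0,-0.015]},{"pos":[0,0,-0.015]},{"pos":[0,0,-0.015]},{"pos":[0,0,-0.006]},{}]' > rows.txt && python3 steer.py rows.txt; echo '[{},{}]' > rows.txt && python3 steer.py rows.txt;python3 look.py w7;python3 look.py d7 side;python3 look.py s7 scene; python3 - <<'E'
import cv2,numpy as np
a=cv2.imread("pics/w7.png")[120:320,100:420];b=cv2.imread("pics/d7.png")[60:220,250:400];c=cv2.imread("pics/s7.png")[110:270,60:210]
cv2.imwrite("pics/m7.png",np.vstack([cv2.resize(a,(440,275)),]) if 0 else np.vstack([np.pad(cv2.resize(a,(440,275)),((0,0),(0,160),(0,0))),np.hstack([cv2.resize(b,(300,320)),cv2.resize(c,(300,320))])]))
E
```

```text
clock: 10.63
position: [0.509, -0.3602, 0.174]
ee_rot: [-0.0, 0.968, 0.25, -0.0]
contact_force: [0.5, -0.5, -5.1]
width: 0.0198
gripper_force: 68.7
clock: 11.05
position: [0.5101, -0.3611, 0.2269]
ee_rot: [0.002, 0.968, 0.25, 0.001]
contact_force: [0.2, 0.3, -5.2]
width: 0.0195
gripper_force: 68.8
clock: 11.22
position: [0.5087, -0.3597, 0.2236]
ee_rot: [-0.001, 0.968, 0.25, -0.001]
contact_force: [-0.1, -0.4, -5.8]
width: 0.0203
gripper_force: 68.8
11.2167 [ 0.5087 -0.3597  0.2236] toolx [ 0.875  0.484 -0.001] tooly [ 0.484 -0.875 -0.002] [-0.73  0.37  1.44  0.    1.33  0.34] 0.0203
11.2667 [ 0.5086 -0.3597  0.2235] toolx [ 0.875  0.485 -0.001] tooly [ 0.485 -0.875 -0.002] [-0.73  0.37  1.45  0.    1.33  0.34] 0.0199
11.3167 [ 0.5087 -0.3597  0.2235] toolx [ 0.875  0.484 -0.001] tooly [ 0.484 -0.875 -0.002] [-0.73  0.37  1.44  0.    1.33  0.34] 0.0199
```

View pics/m7.png

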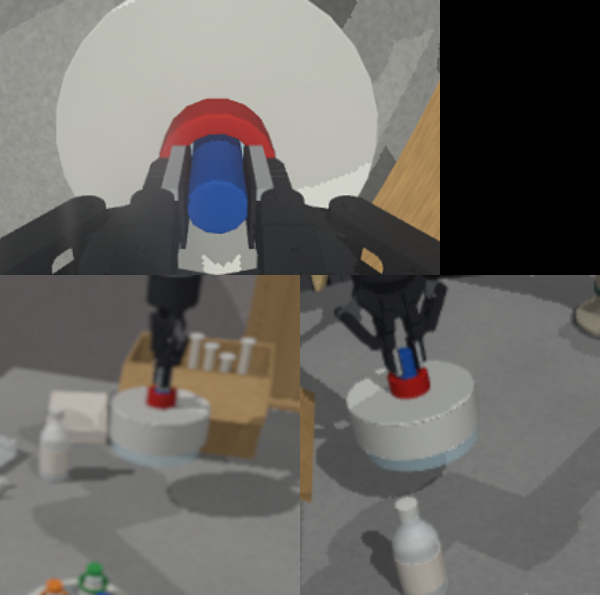

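```bash
python3 - <<'E'
from h import *
d=dict(np.load("pics/w7.npz"));P=(d["p"],d["q"])
M=R.from_quat(np.roll(P[1],-1)).as_matrix()
w=onz(d,(258.9,270.5),P[0][2]+.003,P);print(w,M.T@(w-P[0]))
k=np.array([*w[:2],P[0][2]])
for B in([.5045,-.007,0],[.5055,-.0065,0]):
    print(M.T@(np.array(B)-w)) 
for u in(56,378): print(onz(d,(100+u/1.375,120+128/1.375),P[0][2]-.051,P))
E
```

```text
[ 0.5077 -0.3607  0.2266] [-0.00132163  0.0003864  -0.0029516 ]
[ 0.16871874 -0.31049158  0.22713532]
[ 0.16983578 -0.31044453  0.22713441]
[ 0.4772 -0.2904  0.1726]
[ 0.5506 -0.4226  0.1726]
```

```bash
echo '[{"pos":[0.008,-0.015,0]},{"pos":[0.017,-0.031,0]},{"pos":[0.017,-0.031,0]},{"pos":[0.017,-0.031,0]},{"pos":[0.017,-0.031,0]}]' > rows.txt && python3 steer.py rows.txt
echo '[{"pos":[0.017,-0.031,0]},{"pos":[0.017,-0.031,0]},{"pos":[0.017,-0.031,0]},{"pos":[0.017,-0.031,0]},{"pos":[0.017,-0.031,0]}]' > rows.txt && python3 steer.py rows.txt
echo '[{"pos":[0.008,-0.0165,0]},{},{},{},{}]' > rows.txt && python3 steer.py rows.txt; python3 look.py w8;python3 look.py d8 side;python3 look.py s8 scene; python3 - <<'E'
import cv2,numpy as np
a=cv2.imread("pics/w8.png")[120:320,100:420];b=cv2.imread("pics/d8.png")[110:270,220:370];c=cv2.imread("pics/s8.png")[100:260,190:340]
cv2.imwrite("pics/m8.png",np.hstack([cv2.resize(b,(400,427)),cv2.resize(c,(400,427))]))
E
```

```text
clock: 11.78
position: [0.5077, -0.1997, 0.2243]
ee_rot: [-0.001, 0.968, 0.25, -0.0]
contact_force: [0.2, -0.3, -5.1]
width: 0.0194
gripper_force: 69.0
clock: 12.2
position: [0.5068, -0.0228, 0.2246]
ee_rot: [-0.0, 0.968, 0.25, -0.0]
contact_force: [0.7, 0.4, -5.4]
width: 0.0196
gripper_force: 69.0
clock: 12.62
position: [0.5066, -0.0074, 0.2247]
ee_rot: [0.0, 0.968, 0.25, -0.0]
contact_force: [-0.4, -0.5, -5.1]
width: 0.0199
gripper_force: 69.2
12.6167 [ 0.5066 -0.0074  0.2247] toolx [ 0.875  0.484 -0.   ] tooly [ 0.484 -0.875  0.   ] [-0.15  0.19  1.69 -0.    1.26  0.91] 0.0199
12.6667 [ 0.5067 -0.0075  0.2247] toolx [ 0.875  0.483 -0.   ] tooly [ 0.483 -0.875  0.   ] [-0.15  0.19  1.69 -0.    1.26  0.91] 0.0201
12.7167 [ 0.5067 -0.0076  0.2247] toolx [ 0.876  0.483 -0.   ] tooly [ 0.483 -0.876  0.   ] [-0.15  0.19  1.69 -0.    1.26  0.91] 0.0199
```

View pics/m8.png

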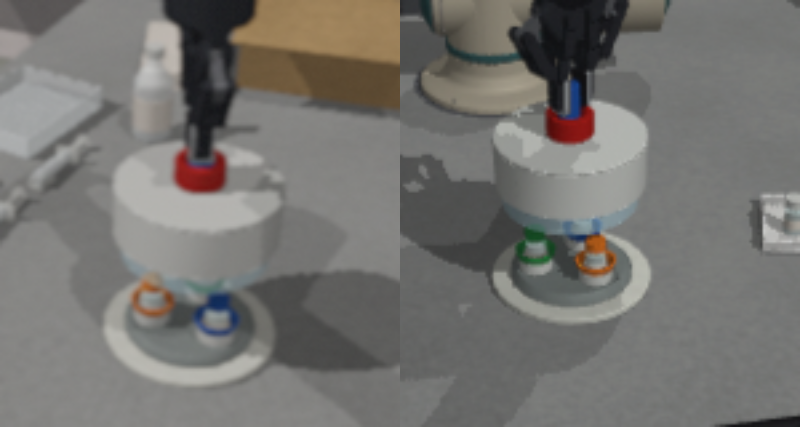

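```bash
python3 - <<'E'
from h import *
k=.375
for n,u0,v0,fl,tp in(("d8",220,110,[(104,327),(275,327),(189.5,380.5)],[(112,195),(284,195)]),("s8",190,100,[(491,272),(651,272)],[(493,145),(648,145)])):
    d=dict(np.load(f"pics/{n}.npz"))
    print(n,[onz(d,(u0+(u%400 if n=="d8" else u-400)*k,v0+v*k),.008) for u,v in fl],[onz(d,(u0+(u if n=="d8" else u-400)*k,v0+v*k),.174) for u,v in tp])
E
```

```text
d8 [array([0.5775, 0.0328, 0.008 ]), array([ 0.4231, -0.0371,  0.008 ]), array([0.4753, 0.0692, 0.008 ])] [array([0.5658, 0.0455, 0.174 ]), array([ 0.4286, -0.0163,  0.174 ])]
s8 [array([ 0.4872, -0.0929,  0.008 ]), array([0.5286, 0.0726, 0.008 ])] [array([ 0.5118, -0.0872,  0.174 ]), array([0.5488, 0.0584, 0.174 ])]
```

```bash
echo '[{"pos":[-0.002,0,0.01]},{"pos":[0,0,0.02]},{"pos":[0,0,0.02]},{"pos":[0,0,0.015]},{"pos":[0,0,0.007]}]' > rows.txt && python3 steer.py rows.txt
echo '[{},{"pos":[0,0,0.003]},{"pos":[0,0,0.003]},{},{}]' > rows.txt && python3 steer.py rows.txt
echo '[{"pos":[0,0,0.003]},{},{}]' > rows.txt && python3 steer.py rows.txt
echo '[{"pos":[0,0,0.003]},{},{}]' > rows.txt && python3 steer.py rows.txt
```

```text
clock: 13.18
position: [0.503, -0.0079, 0.1501]
ee_rot: [-0.001, 0.968, 0.25, -0.002]
contact_force: [-1.3, -0.1, -4.6]
width: 0.0203
gripper_force: 69.0
clock: 13.6
position: [0.5053, -0.0077, 0.1474]
ee_rot: [0.0, 0.968, 0.25, 0.001]
contact_force: [0.8, 0.2, -5.0]
width: 0.0199
gripper_force: 69.0
clock: 13.85
position: [0.5048, -0.0076, 0.1439]
ee_rot: [0.0, 0.968, 0.25, 0.0]
contact_force: [-0.4, 0.3, -4.9]
width: 0.0199
gripper_force: 69.1
clock: 14.1
position: [0.5047, -0.0076, 0.1406]
ee_rot: [-0.0, 0.968, 0.25, -0.0]
contact_force: [0.1, -0.5, -5.1]
width: 0.0201
gripper_force: 69.1
```

```bash
echo '[{"pos":[0,0,0.002]},{},{}]' > rows.txt && python3 steer.py rows.txt
echo '[{"pos":[0,0,0.002]},{},{}]' > rows.txt && python3 steer.py rows.txt
echo '[{"pos":[0,0,0.0015]},{},{}]' > rows.txt && python3 steer.py rows.txt
```

```text
clock: 14.35
position: [0.5048, -0.0076, 0.1387]
ee_rot: [-0.0, 0.968, 0.25, -0.0]
contact_force: [-0.4, 0.4, -5.6]
width: 0.0198
gripper_force: 69.1
clock: 14.6
position: [0.5048, -0.0076, 0.1367]
ee_rot: [-0.0, 0.968, 0.25, -0.0]
contact_force: [-0.4, -0.6, -3.7]
width: 0.0196
gripper_force: 69.1
clock: 14.85
position: [0.5048, -0.0076, 0.1352]
ee_rot: [-0.0, 0.968, 0.25, -0.0]
contact_force: [0.0, -0.5, -4.7]
width: 0.0203
gripper_force: 69.1
```

```bash
echo '[{"pos":[0,0,0.001]},{},{}]' > rows.txt && python3 steer.py rows.txt
echo '[{"pos":[0,0,0.001]},{},{}]' > rows.txt && python3 steer.py rows.txt
```

```text
clock: 15.1
position: [0.5048, -0.0076, 0.1343]
ee_rot: [-0.0, 0.968, 0.25, -0.0]
contact_force: [0.9, 0.8, -4.8]
width: 0.0196
gripper_force: 69.1
clock: 15.35
position: [0.5048, -0.0073, 0.1339]
ee_rot: [-0.0, 0.968, 0.25, 0.0]
contact_force: [-2.7, 1.1, 2.4]
width: 0.0199
gripper_force: 69.8
```

```bash
echo '[{"pos":[0,0,0.001]},{},{}]' > rows.txt && python3 steer.py rows.txt
echo '[{},{},{},{},{}]' > rows.txt && python3 steer.py rows.txt .085
echo '[{},{}]' > rows.txt && python3 steer.py rows.txt
python3 look.py w9; python3 - <<'E'
import cv2;from h import *
d=dict(np.load("pics/w9.npz"));P=(d["p"],d["q"]);M=R.from_quat(np.roll(P[1],-1)).as_matrix()
h=cv2.cvtColor(d["img"],cv2.COLOR_RGB2HSV)
for n,lo,hi in(("red",(0,150,60),(8,255,255)),("blue",(105,150,50),(125,255,255))):
    m=cv2.inRange(h,lo,hi);c,l,s,t=cv2.connectedComponentsWithStats(m);i=1+s[1:,4].argmax();print(n,s[i],t[i])
E
```

```text
clock: 15.6
position: [0.5046, -0.0071, 0.1337]
ee_rot: [-0.0, 0.968, 0.25, 0.0]
contact_force: [-5.6, 2.9, 8.6]
width: 0.0197
gripper_force: 70.6
clock: 16.02
position: [0.5051, -0.0078, 0.1322]
ee_rot: [0.0, 0.968, 0.25, 0.0]
contact_force: [0.1, -0.1, 0.4]
width: 0.079
gripper_force: 0.0
clock: 16.18
position: [0.505, -0.0077, 0.1322]
ee_rot: [0.0, 0.968, 0.25, 0.0]
contact_force: [0.3, 0.1, 0.3]
width: 0.0851
gripper_force: 0.0
16.1833 [ 0.505  -0.0077  0.1322] toolx [0.875 0.484 0.   ] tooly [ 0.484 -0.875  0.   ] [-0.15  0.27  1.84 -0.    1.03  0.91] 0.0851
red [ 228  192   69   80 2066] [267.77202323 219.59583737]
blue [ 242  233   37   58 1272] [259.37106918 266.61477987]
```

```bash
python3 - <<'E'
from h import *
d=dict(np.load("pics/w9.npz"));P=(d["p"],d["q"]);M=R.from_quat(np.roll(P[1],-1)).as_matrix()
for n,uv,z in(("knob",(260.5,273),.137),("colL",(228,237),.107),("colR",(297,237),.107),("colbottom",(262,272),.107)):
    w=onz(d,uv,z,P);print(n,w,M.T@(w-P[0]))
E
```

```text
knob [ 0.5041 -0.0094  0.137 ] [-0.00157144  0.00106118 -0.00478231]
colL [0.4994 0.0076 0.107 ] [ 0.00255262 -0.01609055  0.02521602]
colR [ 0.5173 -0.0248  0.107 ] [0.00251536 0.02092523 0.02521964]
colbottom [ 0.4892 -0.019   0.107 ] [-0.01925707  0.00223804  0.02521774]
```

```bash
echo '[{"pos":[0.001,0.0015,0.008]},{"pos":[0,0,0.008]},{"pos":[0,0,0.006]},{"pos":[0,0,0.002]},{}]' > rows.txt && python3 steer.py rows.txt
echo '[{},{},{}]' > rows.txt && python3 steer.py rows.txt .055 50
echo '[{},{},{}]' > rows.txt && python3 steer.py rows.txt .05 50
echo '[{},{},{}]' > rows.txt && python3 steer.py rows.txt .04 50
```

```text
clock: 16.65
position: [0.5057, -0.0083, 0.1071]
ee_rot: [-0.0, 0.968, 0.25, -0.001]
contact_force: [1.0, 0.3, 0.3]
width: 0.0851
gripper_force: 0.0
clock: 16.9
position: [0.5067, -0.0085, 0.1086]
ee_rot: [0.0, 0.968, 0.25, 0.0]
contact_force: [0.0, 0.7, -0.3]
width: 0.0552
gripper_force: 0.0
clock: 17.15
position: [0.5063, -0.0079, 0.1086]
ee_rot: [-0.0, 0.968, 0.25, 0.0]
contact_force: [-0.5, 2.5, 2.7]
width: 0.0501
gripper_force: 1.4
clock: 17.4
position: [0.5064, -0.008, 0.1089]
ee_rot: [-0.0, 0.968, 0.25, 0.0]
contact_force: [-1.6, 2.5, 5.4]
width: 0.046
gripper_force: 51.7
```

```bash
echo '[{"pos":[0,0,-0.003]},{"pos":[0,0,-0.003]},{"pos":[0,0,-0.003]},{},{}]' > rows.txt && python3 steer.py rows.txt
echo '[{"pos":[0,0,-0.005]},{"pos":[0,0,-0.006]},{"pos":[0,0,-0.006]},{},{}]' > rows.txt && python3 steer.py rows.txt; python3 look.py d10 side; python3 look.py s10 scene;  python3 look.py w10
```

```text
clock: 17.82
position: [0.5066, -0.0087, 0.1174]
ee_rot: [0.0, 0.968, 0.25, 0.0]
contact_force: [1.0, -0.7, -3.4]
width: 0.0457
gripper_force: 51.6
clock: 18.23
position: [0.507, -0.0086, 0.135]
ee_rot: [0.0, 0.968, 0.25, 0.001]
contact_force: [-0.3, -0.4, -1.7]
width: 0.0456
gripper_force: 51.7
18.2333 [ 0.507  -0.0086  0.135 ] toolx [0.875 0.484 0.001] tooly [ 0.484 -0.875  0.001] [-0.15  0.27  1.83 -0.    1.04  0.91] 0.0456
18.2833 [ 0.5066 -0.0084  0.1346] toolx [0.875 0.485 0.001] tooly [ 0.485 -0.875  0.   ] [-0.15  0.27  1.83 -0.    1.04  0.91] 0.0456
18.3333 [ 0.5064 -0.0084  0.1344] toolx [0.875 0.485 0.   ] tooly [ 0.485 -0.875  0.   ] [-0.15  0.27  1.83 -0.    1.04  0.91] 0.0456
```

```bash
echo '[{"pos":[0,0,-0.007]},{"pos":[0,0,-0.01]},{"pos":[0,0,-0.01]},{"pos":[0,0,-0.01]},{"pos":[0,0,-0.01]}]' > rows.txt && python3 steer.py rows.txt
echo '[{"pos":[0,0,-0.01]},{"pos":[0,0,-0.01]},{"pos":[0,0,-0.01]},{"pos":[0,0,-0.01]},{"pos":[0,0,-0.01]}]' > rows.txt && python3 steer.py rows.txt
echo '[{"pos":[0,0,-0.01]},{"pos":[0,0,-0.005]},{"pos":[0,0,-0.003]},{},{}]' > rows.txt && python3 steer.py rows.txt
echo '[{},{},{}]' > rows.txt && python3 steer.py rows.txt; python3 look.py d11 side; python3 look.py s11 scene
python3 - <<'E'
import cv2;from h import *
for n,x,y,w,hh in(("d11",220,60,150,220),("s11",190,50,150,220)):
    d=dict(np.load(f"pics/{n}.npz"));h=cv2.cvtColor(d["img"],cv2.COLOR_RGB2HSV)[y:y+hh,x:x+w]
    for c,lo,hi in(("red",(0,150,50),(5,255,255)),("blue",(105,150,40),(125,255,255)),("orange",(8,170,80),(18,255,255))):
        m=cv2.inRange(h,lo,hi);_,_,s,t=cv2.connectedComponentsWithStats(m)
        print(n,c,[(a[:5]+[x,y,0,0,0]).tolist() for a in s[1:] if a[4]>8])
    def pr(p,T=d["T"],K=d["camera_matrix"]):
        v=T[:3,:3].T@(np.array(p)-T[:3,3]);v=K@v;return (v[:2]/v[2]).round(1)
    print("expect knob top",pr([.504,-.008,.137]),"cover low edge ctr",pr([.5064,-.0084,.164]),"collar",pr([.5064,-.0084,.232]))
E
```

```text
clock: 18.8
position: [0.5068, -0.0085, 0.1829]
ee_rot: [0.0, 0.968, 0.25, 0.001]
contact_force: [0.3, 0.6, -2.0]
width: 0.0456
gripper_force: 51.7
clock: 19.22
position: [0.5064, -0.0084, 0.2324]
ee_rot: [0.0, 0.968, 0.25, 0.0]
contact_force: [1.1, -0.8, -2.9]
width: 0.0457
gripper_force: 51.7
clock: 19.63
position: [0.5063, -0.0084, 0.2491]
ee_rot: [-0.0, 0.968, 0.25, -0.0]
contact_force: [-0.3, 0.2, -3.1]
width: 0.046
gripper_force: 51.7
clock: 19.88
position: [0.5062, -0.0084, 0.2488]
ee_rot: [-0.0, 0.968, 0.25, -0.0]
contact_force: [0.3, -0.1, -2.4]
width: 0.0459
gripper_force: 51.7
19.8833 [ 0.5062 -0.0084  0.2488] toolx [ 0.875  0.484 -0.001] tooly [ 0.484 -0.875 -0.001] [-0.15  0.18  1.65 -0.    1.31  0.91] 0.0459
19.9333 [ 0.5063 -0.0084  0.2489] toolx [ 0.875  0.484 -0.001] tooly [ 0.484 -0.875 -0.   ] [-0.15  0.18  1.65  0.    1.31  0.91] 0.0453
d11 red [[288, 146, 6, 16, 55], [303, 149, 4, 13, 32]]
d11 blue [[290, 198, 7, 13, 78]]
d11 orange []
expect knob top [293.6 190.7] cover low edge ctr [293.4 181.1] collar [295.3 156.1]
s11 red [[249, 121, 13, 15, 168]]
s11 blue [[250, 166, 8, 16, 101]]
s11 orange []
expect knob top [254.1 161.7] cover low edge ctr [254.1 153.2] collar [253.8 129.7]
```

```bash
python3 -c "
from rig import manip, cams, sensors, job
print(job.sign_off())"
```

```text
the job is handed in; nothing more can be done
None
```

I handed the job in at about 20 s: the orange-capped vial is back in its cup, the clear lid is seated on the base, and the white cover is held by its collar with its lower edge at about 170 mm, clear of the knob. I viewed 11 pictures against the limit of 10, so I checked the seating and the final lift only from forces, heights and colour detection, and I never measured the cover's tilt.

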